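# Set out the carving mallets by size

### The job

Line the four wooden carving mallets up in order of size along the row of cork discs, one standing in the middle of each disc on its head with the handle up: the largest on the disc beside the steel anvil block, then each next smaller one, down to the smallest at the other end. Do not knock any mallet over, and leave the glass jar where it stands.

Things in the scene. Friction and masses are not known exactly. Their poses are not given: they have to be found in the camera images.
- m40 (a point): the smallest turned wooden carving mallet, about 70 g, standing on its round flat-ended head with its handle straight up: head 40 mm across at the foot (tapering to 34 mm at its upper end) and 50 mm high, on it a straight round pale handle 25 mm across and 60 mm long with a rounded top; 110 mm tall in all. The point is on its axis half-way up, 55 mm above its foot; z runs up the handle. Round, so its yaw does not matter.
- m52 (a point): the second smallest turned wooden carving mallet, about 130 g, standing on its round flat-ended head with its handle straight up: head 52 mm across at the foot (tapering to 44 mm at its upper end) and 70 mm high, on it a straight round pale handle 25 mm across and 60 mm long with a rounded top; 130 mm tall in all. The point is on its axis half-way up, 65 mm above its foot; z runs up the handle. Round, so its yaw does not matter.
- m64 (a point): the second largest turned wooden carving mallet, about 210 g, standing on its round flat-ended head with its handle straight up: head 64 mm across at the foot (tapering to 54 mm at its upper end) and 90 mm high, on it a straight round pale handle 25 mm across and 60 mm long with a rounded top; 150 mm tall in all. The point is on its axis half-way up, 75 mm above its foot; z runs up the handle. Round, so its yaw does not matter.
- m76 (a point): the largest turned wooden carving mallet, about 320 g, standing on its round flat-ended head with its handle straight up: head 76 mm across at the foot (tapering to 64 mm at its upper end) and 110 mm high, on it a straight round pale handle 25 mm across and 60 mm long with a rounded top; 170 mm tall in all. The point is on its axis half-way up, 85 mm above its foot; z runs up the handle. Round, so its yaw does not matter.
- disc_1_top (a point): centre of the upper face of cork disc 1 of four alike in a straight row at 110 mm spacing, counted from the robot's left (+y) to its right; 84 mm across, 3 mm thick, fixed on an 18 mm thick plywood board (120 x 450 mm), so this face is 21 mm above the table; z is up, y runs along the row towards disc 1.
- disc_2_top (a point): centre of the upper face of cork disc 2 of four alike in a straight row at 110 mm spacing, counted from the robot's left (+y) to its right; 84 mm across, 3 mm thick, fixed on an 18 mm thick plywood board (120 x 450 mm), so this face is 21 mm above the table; z is up, y runs along the row towards disc 1.
- disc_3_top (a point): centre of the upper face of cork disc 3 of four alike in a straight row at 110 mm spacing, counted from the robot's left (+y) to its right; 84 mm across, 3 mm thick, fixed on an 18 mm thick plywood board (120 x 450 mm), so this face is 21 mm above the table; z is up, y runs along the row towards disc 1.
- disc_4_top (a point): centre of the upper face of cork disc 4 of four alike in a straight row at 110 mm spacing, counted from the robot's left (+y) to its right; 84 mm across, 3 mm thick, fixed on an 18 mm thick plywood board (120 x 450 mm), so this face is 21 mm above the table; z is up, y runs along the row towards disc 1.
- anvil_top (a point): centre of the top of a square steel bench anvil block on a dark wood base (80 x 70 mm, 55 mm high), fixed on the table just beyond one end of the row, 110 mm from the centre of that end's disc; beyond the other end is a small white dish instead. Which end is which changes.
- jar_mid (a point): a closed glass jar with a steel lid, 72 mm across and 95 mm tall, standing on the table to the left or right of the mallets, no part of the job; the point is half-way up its axis, 47 mm above the table, z up.

How it is judged (in metres and radians):
At the end, for the whole second after the job is handed in: Each mallet stands upright (within 0.1 rad) and at rest on its own disc, its axis within 13 mm of the disc's centre and its foot on the cork (height within 6 mm), released; sizes fall in order from the anvil end: 76, 64, 52, 40 mm (((horizontal distance between anvil_top and disc_1_top below 0.25 m and horizontal distance between m76 and disc_1_top below 0.013 m and height (world z) of m76 between 0.1 and 0.112 m and horizontal distance between m64 and disc_2_top below 0.013 m and height (world z) of m64 between 0.09 and 0.102 m and horizontal distance between m52 and disc_3_top below 0.013 m and height (world z) of m52 between 0.08 and 0.092 m and horizontal distance between m40 and disc_4_top below 0.013 m and height (world z) of m40 between 0.07 and 0.082 m) or (horizontal distance between anvil_top and disc_4_top below 0.25 m and horizontal distance between m76 and disc_4_top below 0.013 m and height (world z) of m76 between 0.1 and 0.112 m and horizontal distance between m64 and disc_3_top below 0.013 m and height (world z) of m64 between 0.09 and 0.102 m and horizontal distance between m52 and disc_2_top below 0.013 m and height (world z) of m52 between 0.08 and 0.092 m and horizontal distance between m40 and disc_1_top below 0.013 m and height (world z) of m40 between 0.07 and 0.082 m)) and angle between each of m40, m52, m64, m76's own z axis and vertical below 0.1 rad and linear speed of each of mallet_m40, mallet_m52, mallet_m64, mallet_m76 below 0.02 m/s and angular speed of each of mallet_m40, mallet_m52, mallet_m64, mallet_m76 below 0.2 rad/s); the robot touches nothing.
It fails at once if the smallest mallet is knocked over (tilted more than 0.8 rad) (angle between m40's own z axis and vertical above 0.8 rad).
It fails at once if the second smallest mallet is knocked over (tilted more than 0.8 rad) (angle between m52's own z axis and vertical above 0.8 rad).
It fails at once if the second largest mallet is knocked over (tilted more than 0.8 rad) (angle between m64's own z axis and vertical above 0.8 rad).
It fails at once if the largest mallet is knocked over (tilted more than 0.8 rad) (angle between m76's own z axis and vertical above 0.8 rad).
It fails at once if the jar is moved more than 25 mm (distance of jar_mid from where it was at the start of the episode above 0.025 m).
It also fails if it takes over 109 s, if anything falls off the work surface, if the arm or the gripper's body presses on something with over 40 N, if the wrist force passes 120 N, or if a joint passes its speed limit or range.

### The arm

A 6-joint arm with a two-finger parallel gripper is mounted at the origin on the work surface. World frame = base frame: x ahead of the robot, y to its left, z up, the work surface at z = 0. Lengths are in m, angles in degrees, forces in N, time in s.
With the tool pointing down it reaches from about 0.35 to 0.975 m from the base axis. Payload 7.1 kg.
Tool frame: the origin (TCP) lies at the very end of the fingers, on their centre line; the grasp point (between the pads) lies arm.grip_point_offset behind it (arm.grip_point_offset is the distance from the TCP to the grasp point, in m); z points along the fingers, y is the line along which they close (so a half turn about z gives the same grasp; the last joint's range is limited). The gripper opens to 88 mm and grips with 3 to 60 N. Pads are 20 mm wide; open, the fingers measure 115 mm over their backs; the gripper's body (75 mm by 178 mm) begins 61 mm behind the grasp point.
Start: joints at [75.63, 24.242, 93.386, -0, 62.372, -1.089], TCP at [0.144, 0.608, 0.223] pointing down, gripper open.
Joint ranges: [-172.04, 172.04], [-51.8, 120.97], [4.93, 147.93], [-75.15, 255.16], [6.16, 154.13], [-145.62, 145.62]. Speed limits (degrees/s): [136.94, 136.94, 172.46, 180, 180, 180].

### API

Orientations are given as [roll, pitch, yaw] about the fixed x, y, z axes, in that order (R = Rz(yaw) Ry(pitch) Rx(roll)).
In Python, from rig import arm gives the robot as it stands.
- The arm moves only by the tool servo_tool, never from a script. Its argument "motion" is a list of rows, each a list of 7 numbers: the shift along the tool's x, y, z in m, then the turn, a rotation vector about the tool's x, y, z in degrees, then the opening, from -1 (shut) to 1 (fully open). In form: [[dx, dy, dz, ax, ay, az, jaw], ...]. A call has 1 to 20 rows; each row shifts and turns the commanded pose from where the row before left it, along the tool's axes as they then stand; what a row does not reach is not made up. A row lasts 1/8 s, in which the tool goes at most 62.5 mm and 10.7 degrees, less where a joint would pass 70% of its speed; a pose out of reach is approached as far as the arm can. A call with a gripper value outside its range is refused whole. The fingers move at their own pace and stop on an object; "squeeze" is the grip in N (left out, the last holds). Time passes only in rows, so rows that do not move let the fingers close. It gives the time, the measured TCP pose, the force, the opening and the grip force at its end, in the units of the state.
- arm.state(): the state, without advancing time (a new reading comes with each control period).
- arm.grab_frame(name): name is "side" or "top" or "wrist"; returns (picture, depth): 480x640x3 uint8, red, green, blue; 480x640 float32, m along the optical axis (not along the pixel's ray), 0 where there is no reading.
- arm.camera_params(name): a dict with "fx", "fy", "cx", "cy" (pixels), "world_to_cam" (4x4, takes a point from world to camera coordinates); the wrist camera has in their place "hand_eye" (4x4, takes a point from camera to tool coordinates, whose origin is the TCP and whose axes are the flange's). Camera axes: x right, y up, looking along -z (the intrinsics and any distortion apply to the point x, -y, -z); pixel columns grow to the right and rows downward; lengths in m; the calibration is good to about 2 mm. A picture is of the moment at which its call begins: read the wrist's pose just before it. camera_params takes no time and is no camera call.
- arm.close_job(): hands the job in; it is judged then, once.
The state is a dict: "clock": time; "joint_positions": joint angles; "joint_vel": joint speeds; "tau": joint torques, N m; "position": TCP position; "tool_rot": TCP orientation; "wrist_force": force on the tool from outside, world axes, zero at the start; "torque": the same for the moment, N m; "grip_width": finger opening in m; "gripper_force": force on a finger pad.
Only numpy, scipy, OpenCV 4.12 (cv2) and the standard library are available. Lean on these libraries where they do the work, as an engineer would, in place of code of your own. Each camera call takes 0.05 s, during which the arm holds its last target. There are 200 camera calls.

## Working session

There is one attempt and no reset: what is moved stays moved. The work goes in short steps, Python scripts to look and compute and a tool call to move; the robot and the scene stay as the last step left them, time stands still between calls to the robot, and variables do not carry over. Pictures are saved under pics/ and viewed, at most 14 in all, crops included, and the job is handed in when it is done.

Besides the shell and the picture viewer there is one more tool, called after "Request:" as a command line: name --pt "numbers of a row" for each row, then --argument value for the rest. servo_tool: Moves the arm, as the interface text tells. Its arguments: {"type":"object","properties":{"motion":{"type":"array"},"squeeze":{"type":"number"}},"required":["motion"]}

```bash
mkdir -p pics; cat > h.py <<'E'
import numpy as np, cv2
from rig import arm
def save(n,im): cv2.imwrite(f'pics/{n}.png',im[:,:,::-1])
def cloud(name):
    im,d=arm.grab_frame(name); p=arm.camera_params(name)
    v,u=np.mgrid[:480,:640]
    X=np.stack([(u-p['cx'])/p['fx']*d,-(v-p['cy'])/p['fy']*d,-d,np.ones_like(d)],-1)
    W=X@np.linalg.inv(np.array(p['world_to_cam'])).T
    W=W[...,:3]; W[d==0]=np.nan
    return im,d,W
E
python3 - <<'E'
from h import *
for n in('top','side'):
    im,d,W=cloud(n); save(n,im); np.savez(n,im=im,d=d,W=W)
    p=arm.camera_params(n); print({k:v for k,v in p.items() if k!='world_to_cam'}, np.linalg.inv(np.array(p['world_to_cam'])).round(3).tolist())
s=arm.state(); print(s, arm.grip_point_offset)
E
```

```text
{'fx': 493.4436567024024, 'fy': 493.4436567024024, 'cx': 315.68154316591745, 'cy': 239.82188701118463} [[-0.012, 0.985, -0.172, 0.387], [-1.0, -0.007, 0.03, 0.005], [0.028, 0.172, 0.985, 1.07], [0.0, 0.0, 0.0, 1.0]]
{'fx': 442.4346175179588, 'fy': 442.4346175179588, 'cx': 324.7024637943378, 'cy': 239.63771194294213} [[0.883, 0.287, -0.372, 0.237], [-0.469, 0.511, -0.72, -0.642], [-0.017, 0.81, 0.586, 0.62], [0.0, 0.0, 0.0, 1.0]]
{'clock': 0.1, 'joint_positions': array([ 7.56308118e+01,  2.42791893e+01,  9.34290613e+01,  4.78109860e-04,
        6.23719365e+01, -1.08807443e+00]), 'joint_vel': array([-0.05709593, -0.05553722, -0.17364524,  0.01371467, -0.0101773 ,
        0.03299099]), 'tau': array([ 1.51747727e-04, -5.45615852e+01, -2.74325019e+01,  6.44244184e-02,
        1.89332123e-02, -2.46393404e-05]), 'position': array([0.14341776, 0.60778538, 0.22197507]), 'tool_rot': array([-1.79919835e+02, -1.94590696e-03,  1.66718663e+02]), 'wrist_force': array([0.32440846, 0.43329586, 0.91452496]), 'torque': array([ 0.02539812,  0.03768771, -0.04572831]), 'gripper_force': 0.0, 'grip_width': 0.08750254843030363} 0.0187
```

View pics/top.png

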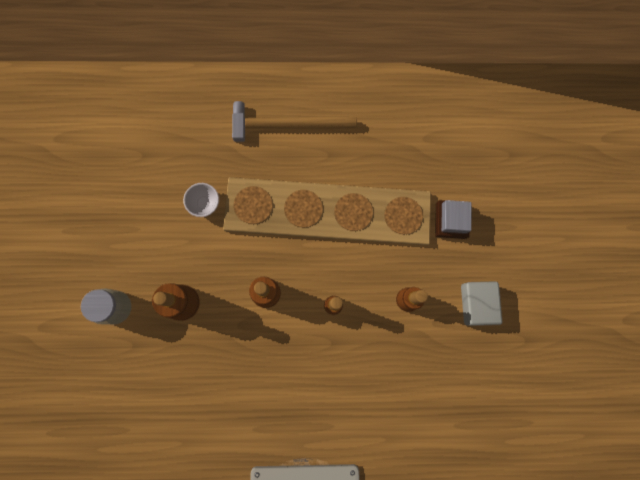

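View pics/side.png

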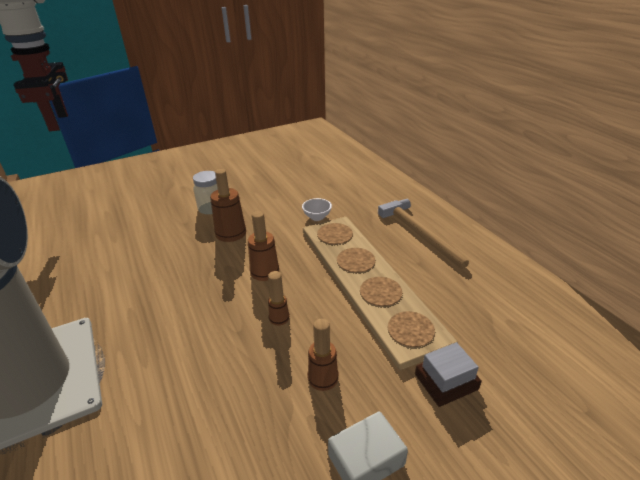

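The top view shows the anvil at pixel (455,217), to the right of disc 4 (404,215), so m76 goes on disc 4, m64 on 3, m52 on 2 and m40 on 1. The mallets from left to right are m76 (165,300), m64 (263,290), m40 (333,303) and m52 (412,297). The jar is at (100,305). The side view agrees.

```bash
python3 - <<'E'
from h import *
from scipy.optimize import least_squares
T=np.load('top.npz');S=np.load('side.npz')
P=np.vstack([T['W'].reshape(-1,3)]);Q=S['W'].reshape(-1,3)
ok=lambda P:P[np.isfinite(P).all(1)&(P[:,0]>.2)&(P[:,0]<.8)&(abs(P[:,1])<.45)]
P,Q=ok(P),ok(Q)
print('table z',np.median(P[(P[:,0]<.5)&(P[:,2]<.02)][:,2]),np.median(Q[(P[:len(Q),0]<9)&(Q[:,2]<.02)][:,2]) if len(P)>=len(Q) else 0)
# rough centres from clusters of high points in the top view (pixel seeds)
for n,(u,v),hh,H in(('m76',(161,298),.11,.17),('m64',(260,287),.09,.15),('m40',(336,303),.05,.11),('m52',(420,297),.07,.13)):
    c=np.nanmedian(T['W'][v-2:v+3,u-2:u+3].reshape(-1,3),0)
    for nm,A in(('top',P),('side',Q)):
        B=A[(np.hypot(*(A[:,:2]-c[:2]).T)<.035)&(A[:,2]>hh+.008)&(A[:,2]<H-.012)]
        tp=A[(np.hypot(*(A[:,:2]-c[:2]).T)<.03)][:,2].max()
        r=least_squares(lambda q:np.hypot(B[:,0]-q[0],B[:,1]-q[1])-.0125,c[:2],loss='soft_l1',f_scale=.002)
        print(n,nm,c.round(4),len(B),r.x.round(4),'rms',np.std(r.fun).round(4),'top',tp.round(4))
# discs: cork mask by rays onto z=.021
for nm,D in(('top',T),('side',S)):
    im=D['im'];p=arm.camera_params(nm);M=np.linalg.inv(np.array(p['world_to_cam']))
    hsv=cv2.cvtColor(im,cv2.COLOR_RGB2HSV)
    for s in([(253,205),(303,209),(354,212),(404,215)] if nm=='top' else [(335,233),(356,260),(381,291),(411,329)]):
        print(nm,s,'hsv',np.median(hsv[s[1]-5:s[1]+6,s[0]-5:s[0]+6].reshape(-1,3),0),np.nanmedian(D['W'][s[1]-5:s[1]+6,s[0]-5:s[0]+6].reshape(-1,3),0).round(4))
im=cv2.cvtColor(T['im'],cv2.COLOR_RGB2HSV);print('board',im[185,278],im[225,278],im[212,330])
im=cv2.cvtColor(S['im'],cv2.COLOR_RGB2HSV);print('board',im[275,372],im[250,345])
E
```

```text
table z 0.0007672778456063734 -0.0002213111533775347
m76 top [0.44   0.2575 0.1708] 78 [0.4409 0.2613] rms 0.0004 top 0.1737
m76 side [0.44   0.2575 0.1708] 177 [0.4415 0.2603] rms 0.0013 top 0.171
m64 top [0.4595 0.0821 0.1507] 27 [0.4595 0.0827] rms 0.0002 top 0.1548
m64 side [0.4595 0.0821 0.1507] 197 [0.4597 0.0816] rms 0.001 top 0.1513
m40 top [ 0.4304 -0.0614  0.1104] 16 [ 0.432  -0.0618] rms 0.0001 top 0.1146
m40 side [ 0.4304 -0.0614  0.1104] 223 [ 0.4324 -0.0624] rms 0.0009 top 0.113
m52 top [ 0.4392 -0.2205  0.1303] 56 [ 0.4421 -0.2238] rms 0.0004 top 0.1335
m52 side [ 0.4392 -0.2205  0.1303] 286 [ 0.4427 -0.2245] rms 0.0006 top 0.1311
top (253, 205) hsv [ 15. 158. 132.] [0.648  0.1094 0.0218]
top (303, 209) hsv [ 15. 159. 132.] [6.382e-01 6.000e-04 2.170e-02]
top (354, 212) hsv [ 15. 159. 132.] [ 0.6315 -0.1107  0.0212]
top (404, 215) hsv [ 15. 158. 131.] [ 0.6241 -0.22    0.0215]
side (335, 233) hsv [ 15. 124. 156.] [0.6507 0.1056 0.021 ]
side (356, 260) hsv [ 15. 124. 156.] [ 0.641  -0.0046  0.021 ]
side (381, 291) hsv [ 15. 124. 156.] [ 0.6331 -0.1128  0.0207]
side (411, 329) hsv [ 15. 124. 155.] [ 0.624  -0.223   0.0206]
board [ 17 133 152] [ 18 135 144] [ 17 135 142]
board [ 17 102 175] [ 15 121 164]
```

```bash
python3 - <<'E'
from h import *
L=np.arange(4)
for nm in('top','side'):
    D=np.load(nm+'.npz');im=D['im'];p=arm.camera_params(nm);M=np.linalg.inv(np.array(p['world_to_cam']))
    v,u=np.mgrid[:480,:640]
    d=np.stack([(u-p['cx'])/p['fx'],-(v-p['cy'])/p['fy'],-np.ones(u.shape)],-1)@M[:3,:3].T
    X=M[:3,3]+d*((.021-M[2,3])/d[...,2])[...,None]
    G=cv2.GaussianBlur(im,(5,5),0);hsv=cv2.cvtColor(G,cv2.COLOR_RGB2HSV)[...,:].astype(float)
    t=(145,144) if nm=='top' else (113,162)
    m=((hsv[...,1]>t[0])&(hsv[...,2]<t[1])).astype(np.uint8)
    out=[]
    for c in[(.648,.108),(.640,-.002),(.632,-.112),(.624,-.221)]:
        c=np.array(c)
        for _ in range(4):
            k=(np.hypot(X[...,0]-c[0],X[...,1]-c[1])<.047)&(m>0)
            h=cv2.convexHull(X[k][:,:2].astype(np.float32))
            (a,b),r=cv2.minEnclosingCircle(h); e=X[k][:,:2].mean(0); c=e
        out.append(e); print(nm,e.round(4),(round(a,4),round(b,4)),round(2*r,4))
    o=np.array(out);f=[np.polyval(np.polyfit(L,o[:,i],1),L) for i in(0,1)]
    print('line',np.round(f,4).tolist())
E
```

```text
top [0.6487 0.1098] (0.6491, 0.1098) 0.0847
top [6.401e-01 2.000e-04] (0.6405, 0.0001) 0.0847
top [ 0.6319 -0.1095] (0.6319, -0.1097) 0.0857
top [ 0.6237 -0.2189] (0.6238, -0.2188) 0.0854
line [[0.6486, 0.6403, 0.6319, 0.6236], [0.1098, 0.0002, -0.1094, -0.219]]
side [0.6464 0.1037] (0.6473, 0.1072) 0.0874
side [ 0.6384 -0.0064] (0.6405, -0.0034) 0.0852
side [ 0.6302 -0.1152] (0.6313, -0.1125) 0.0857
side [ 0.622  -0.2244] (0.6236, -0.2218) 0.0851
line [[0.6465, 0.6383, 0.6302, 0.622], [0.1034, -0.0059, -0.1152, -0.2245]]
```

Request:
servo_tool --pt "0 0 0 0 0 9.59 1" --pt "0 0 0 0 0 9.59 1" --pt "0 0 0 0 0 9.59 1" --pt "0 0 0 0 0 9.59 1" --pt "0 0 0 0 0 9.59 1" --pt "0 0 0 0 0 9.59 1" --pt "0 0 0 0 0 9.59 1" --pt "0 0 0 0 0 9.59 1" --pt "-0.035 0.03 0 0 0 0 1" --pt "-0.035 0.03 0 0 0 0 1" --pt "-0.035 0.03 0 0 0 0 1" --pt "-0.035 0.03 0 0 0 0 1" --pt "-0.035 0.03 0 0 0 0 1" --pt "-0.035 0.03 0 0 0 0 1" --pt "-0.035 0.03 0 0 0 0 1" --pt "-0.035 0.03 0 0 0 0 1" --pt "-0.035 0.03 0 0 0 0 1" --pt "-0.032 0.028 0 0 0 0 1" --pt "0 0 0 0 0 0 1" --squeeze 25

```text
clock: 2.48
position: [0.4427, 0.2595, 0.2224]
tool_rot: [-180.0, 0.0, 89.8]
wrist_force: [0.1, 0.8, 0.3]
grip_width: 0.088
gripper_force: 0.0
```

Request:
servo_tool --pt "0.001 -0.0015 0.02 0 0 0 1" --pt "0 0 0.025 0 0 0 1" --pt "0 0 0.025 0 0 0 1" --pt "0 0 0.02 0 0 0 1" --pt "0 0 0.007 0 0 0 1" --pt "0 0 0 0 0 0 1" --pt "0 0 0 0 0 0 -1" --pt "0 0 0 0 0 0 -1" --pt "0 0 0 0 0 0 -1" --pt "0 0 0 0 0 0 -1" --pt "0 0 0 0 0 0 -1" --pt "0 0 0 0 0 0 -1" --pt "0 0 0 0 0 0 -1" --pt "0 0 0 0 0 0 -1" --squeeze 25

```text
clock: 4.22
position: [0.4401, 0.2623, 0.1256]
tool_rot: [180.0, 0.0, 90.0]
wrist_force: [0.8, -0.0, -0.2]
grip_width: 0.0248
gripper_force: 25.0
```

Request:
servo_tool --pt "0 0 -0.01 0 0 0 -1" --pt "0 0 -0.03 0 0 0 -1" --pt "0 0 -0.04 0 0 0 -1" --pt "0 0 -0.04 0 0 0 -1" --pt "0 0 -0.04 0 0 0 -1" --pt "0 0 -0.03 0 0 0 -1" --pt "0 0 -0.01 0 0 0 -1" --pt "-0.02 0 0 0 0 0 -1" --pt "-0.04 0.01 0 0 0 0 -1" --pt "-0.04 0.01 0 0 0 0 -1" --pt "-0.04 0.02 0 0 0 0 -1" --pt "-0.04 0.02 0 0 0 0 -1" --pt "-0.04 0.02 0 0 0 0 -1" --pt "-0.04 0.02 0 0 0 0 -1" --pt "-0.04 0.02 0 0 0 0 -1" --pt "-0.04 0.02 0 0 0 0 -1" --pt "-0.04 0.02 0 0 0 0 -1" --pt "-0.04 0.02 0 0 0 0 -1" --pt "-0.03 0.003 0 0 0 0 -1" --pt "-0.015 0 0 0 0 0 -1"

```text
clock: 6.72
position: [0.6215, -0.2047, 0.3233]
tool_rot: [-179.8, -0.1, 89.9]
wrist_force: [-0.1, 0.1, -3.1]
grip_width: 0.0243
gripper_force: 25.0
```

Request:
servo_tool --pt "-0.011 0 0 0 0 0 -1" --pt "-0.005 0 0 0 0 0 -1" --pt "0 0 0 0 0 0 -1" --pt "0 0 0 0 0 0 -1" --pt "0 0 0 0 0 0 -1"

```text
clock: 7.35
position: [0.6231, -0.2181, 0.3258]
tool_rot: [180.0, -0.0, 90.0]
wrist_force: [1.4, 0.3, -3.7]
grip_width: 0.0248
gripper_force: 25.0
```

```bash
python3 - <<'E'
from h import *
im,d,W=cloud('top'); save('top2',im); s=arm.state(); print(s['position'],s['tool_rot'],s['wrist_force'])
E
```

```text
[ 0.6231424  -0.21820844  0.32582235] [1.79988017e+02 1.17184615e-04 9.00366834e+01] [-0.28100329  0.26498513 -3.99310611]
```

Request:
servo_tool --pt "-0.001 0 0.01 0 0 0 -1" --pt "0 0 0.03 0 0 0 -1" --pt "0 0 0.04 0 0 0 -1" --pt "0 0 0.035 0 0 0 -1" --pt "0 0 0.03 0 0 0 -1" --pt "0 0 0.02 0 0 0 -1" --pt "0 0 0.008 0 0 0 -1" --pt "0 0 0.003 0 0 0 -1" --pt "0 0 0.001 0 0 0 -1" --pt "0 0 0.001 0 0 0 -1" --pt "0 0 0 0 0 0 -1" --pt "0 0 0 0 0 0 -1" --pt "0 0 0 0 0 0 -1"

```text
clock: 9.02
position: [0.6231, -0.2197, 0.1478]
tool_rot: [180.0, 0.0, 90.0]
wrist_force: [-0.4, -0.0, -3.5]
grip_width: 0.0248
gripper_force: 25.0
```

Request:
servo_tool --pt "0 0 0.001 0 0 0 -1" --pt "0 0 0.0005 0 0 0 -1" --pt "0 0 0 0 0 0 -1"

```text
clock: 9.4
position: [0.6232, -0.2197, 0.1467]
tool_rot: [180.0, 0.0, 90.0]
wrist_force: [-1.4, 0.8, 2.4]
grip_width: 0.0248
gripper_force: 25.0
```

Request:
servo_tool --pt "0 0 0 0 0 0 1" --pt "0 0 0 0 0 0 1" --pt "0 0 0 0 0 0 1" --pt "0 0 0 0 0 0 1" --pt "0 0 0 0 0 0 1" --pt "0 0 -0.015 0 0 0 1" --pt "0 0 -0.03 0 0 0 1" --pt "0 0 -0.035 0 0 0 1" --pt "0 0 -0.02 0 0 0 1" --pt "0.03 -0.016 0 0 0 0 1" --pt "0.04 -0.022 0 0 0 0 1" --pt "0.04 -0.022 0 0 0 0 1" --pt "0.04 -0.022 0 0 0 0 1" --pt "0.04 -0.022 0 0 0 0 1" --pt "0.04 -0.022 0 0 0 0 1" --pt "0.04 -0.022 0 0 0 0 1" --pt "0.02 -0.01 0 0 0 0 1" --pt "0.012 -0.0055 0 0 0 0 1" --pt "0 0 0 0 0 0 1" --pt "0 0 0 0 0 0 1"

```text
clock: 11.9
position: [0.46, 0.0818, 0.2462]
tool_rot: [180.0, 0.0, 90.0]
wrist_force: [-0.7, -0.7, -0.2]
grip_width: 0.0879
gripper_force: 0.0
```

```bash
cat > chk.py <<'E'
from h import *
from scipy.optimize import least_squares
# refit handles near given centres, both views: name, x, y, base z
import sys
TT={'m76':(.6237,-.2200,.11,.17,.021),'m64':(.632,-.111,.09,.15,.021),'m52':(.640,-.0015,.07,.13,.021),'m40':(.6482,.1085,.05,.11,.021)}
V={n:cloud(n) for n in('top','side')}
save('chk_'+'_'.join(sys.argv[1:]),V['side'][0])
for n in sys.argv[1:]:
    x,y,hh,H,b=TT[n]
    for nm in V:
        A=V[nm][2].reshape(-1,3);A=A[np.isfinite(A).all(1)];A=A[np.hypot(A[:,0]-x,A[:,1]-y)<.035]
        r=[]
        for lo,hi in((hh+.008,H-.012),(hh+.008,(hh+H)/2),((hh+H)/2,H-.012)):
            B=A[(A[:,2]>b+lo)&(A[:,2]<b+hi)]
            if len(B)<6: r.append(None);continue
            q=least_squares(lambda q:np.hypot(B[:,0]-q[0],B[:,1]-q[1])-.0125,(x,y),loss='soft_l1',f_scale=.002)
            r.append(((q.x-[x,y])*1000).round(1).tolist())
        print(n,nm,'err mm all/low/high',r,'top z',A[:,2].max().round(4),'want',b+H)
E
python3 chk.py m76; python3 -c "
from rig import arm;s=arm.state();print(s['position'])"
```

```text
m76 top err mm all/low/high [[0.2, -0.9], [0.2, -0.8], [0.3, -1.0]] top z 0.1945 want 0.191
m76 side err mm all/low/high [[0.6, -1.7], [0.6, -1.7], [0.6, -1.8]] top z 0.1924 want 0.191
[0.45994552 0.08163641 0.24613561]
```

m76 stands upright within 2 mm of its disc centre. Next is m64.

Request:
servo_tool --pt "0 0 0.03 0 0 0 1" --pt "0 0 0.04 0 0 0 1" --pt "0 0 0.04 0 0 0 1" --pt "0 0 0.02 0 0 0 1" --pt "0 0 0.011 0 0 0 1" --pt "0 0 0 0 0 0 1" --pt "0 0 0 0 0 0 -1" --pt "0 0 0 0 0 0 -1" --pt "0 0 0 0 0 0 -1" --pt "0 0 0 0 0 0 -1" --pt "0 0 0 0 0 0 -1" --pt "0 0 0 0 0 0 -1" --pt "0 0 0 0 0 0 -1" --pt "0 0 0 0 0 0 -1"

```text
clock: 13.75
position: [0.4595, 0.0823, 0.1051]
tool_rot: [-180.0, 0.0, 90.0]
wrist_force: [-0.7, 0.4, -1.0]
grip_width: 0.0246
gripper_force: 25.0
```

Request:
servo_tool --pt "0 0 -0.01 0 0 0 -1" --pt "0 0 -0.03 0 0 0 -1" --pt "0 0 -0.04 0 0 0 -1" --pt "0 0 -0.04 0 0 0 -1" --pt "0 0 -0.02 0 0 0 -1" --pt "-0.013 0.0125 0 0 0 0 -1" --pt "-0.03 0.03 0 0 0 0 -1" --pt "-0.04 0.035 0 0 0 0 -1" --pt "-0.04 0.035 0 0 0 0 -1" --pt "-0.04 0.035 0 0 0 0 -1" --pt "-0.02 0.015 0 0 0 0 -1" --pt "-0.01 0.01 0 0 0 0 -1" --pt "0 0 0 0 0 0 -1" --pt "0 0 0.02 0 0 0 -1" --pt "0 0 0.04 0 0 0 -1" --pt "0 0 0.03 0 0 0 -1" --pt "0 0 0.015 0 0 0 -1" --pt "0 0 0.008 0 0 0 -1" --pt "0 0 0 0 0 0 -1" --pt "0 0 0 0 0 0 -1"

```text
clock: 16.25
position: [0.6328, -0.1108, 0.1333]
tool_rot: [179.9, 0.0, 90.0]
wrist_force: [0.0, 0.7, -0.6]
grip_width: 0.0246
gripper_force: 25.0
```

Request:
servo_tool --pt "-0.0005 -0.001 0.002 0 0 0 -1" --pt "0 0 0.002 0 0 0 -1" --pt "0 0 0.001 0 0 0 -1" --pt "0 0 0.0005 0 0 0 -1" --pt "0 0 0.0005 0 0 0 -1" --pt "0 0 0 0 0 0 -1" --pt "0 0 0 0 0 0 -1"

```text
clock: 17.12
position: [0.6311, -0.1112, 0.1262]
tool_rot: [180.0, 0.0, 90.0]
wrist_force: [-0.4, -0.2, -2.5]
grip_width: 0.0248
gripper_force: 25.0
```

Another 1 mm down should touch.

Request:
servo_tool --pt "0 0 0.0005 0 0 0 -1" --pt "0 0 0.0005 0 0 0 -1" --pt "0 0 0 0 0 0 -1"

```text
clock: 17.5
position: [0.6312, -0.1113, 0.1261]
tool_rot: [180.0, 0.0, 90.0]
wrist_force: [-2.1, 0.4, 5.7]
grip_width: 0.0247
gripper_force: 25.0
```

Request:
servo_tool --pt "0 0 0 0 0 0 1" --pt "0 0 0 0 0 0 1" --pt "0 0 0 0 0 0 1" --pt "0 0 0 0 0 0 1" --pt "0 0 0 0 0 0 1" --pt "0 0 -0.015 0 0 0 1" --pt "0 0 -0.03 0 0 0 1" --pt "0 0 -0.035 0 0 0 1" --pt "0 0 -0.015 0 0 0 1" --pt "-0.013 -0.019 0 0 0 0 1" --pt "-0.025 -0.04 0 0 0 0 1" --pt "-0.025 -0.04 0 0 0 0 1" --pt "-0.025 -0.04 0 0 0 0 1" --pt "-0.015 -0.03 0 0 0 0 1" --pt "-0.01 -0.02 0 0 0 0 1" --pt "0 0 0 0 0 0 1" --pt "0 0 0 0 0 0 1" --pt "0 0 0 0 0 0 1"

```text
clock: 19.75
position: [0.4429, -0.2239, 0.2202]
tool_rot: [180.0, 0.0, 90.1]
wrist_force: [-0.5, 1.3, -0.1]
grip_width: 0.0879
gripper_force: 0.0
```

```bash
python3 chk.py m64 m76; python3 -c "
from rig import arm;s=arm.state();print(s['position'])"
```

```text
m64 top err mm all/low/high [[-0.5, -0.1], [-0.6, -0.1], [-0.4, -0.1]] top z 0.1748 want 0.17099999999999999
m64 side err mm all/low/high [[-0.3, -1.0], [-0.3, -1.0], [-0.3, -1.1]] top z 0.1723 want 0.17099999999999999
m76 top err mm all/low/high [[0.2, -0.8], [0.2, -0.8], [0.3, -0.9]] top z 0.1954 want 0.191
m76 side err mm all/low/high [[0.6, -1.8], [0.6, -1.7], [0.6, -1.8]] top z 0.1929 want 0.191
[ 0.44270057 -0.22386752  0.22007516]
```

Request:
servo_tool --pt "0 0 0.03 0 0 0 1" --pt "0 0 0.04 0 0 0 1" --pt "0 0 0.035 0 0 0 1" --pt "0 0 0.02 0 0 0 1" --pt "0 0 0.01 0 0 0 1" --pt "0 0 0 0 0 0 1" --pt "0 0 0 0 0 0 -1" --pt "0 0 0 0 0 0 -1" --pt "0 0 0 0 0 0 -1" --pt "0 0 0 0 0 0 -1" --pt "0 0 0 0 0 0 -1" --pt "0 0 0 0 0 0 -1" --pt "0 0 0 0 0 0 -1" --pt "0 0 0 0 0 0 -1"

```text
clock: 21.6
position: [0.4419, -0.2242, 0.0851]
tool_rot: [-180.0, -0.0, 90.0]
wrist_force: [0.4, 0.5, -0.6]
grip_width: 0.0244
gripper_force: 25.0
```

Request:
servo_tool --pt "0 0 -0.01 0 0 0 -1" --pt "0 0 -0.03 0 0 0 -1" --pt "0 0 -0.045 0 0 0 -1" --pt "0 0 -0.045 0 0 0 -1" --pt "0 0 -0.035 0 0 0 -1" --pt "0 0 -0.015 0 0 0 -1" --pt "0.0225 0.018 0 0 0 0 -1" --pt "0.04 0.035 0 0 0 0 -1" --pt "0.04 0.035 0 0 0 0 -1" --pt "0.04 0.04 0 0 0 0 -1" --pt "0.04 0.035 0 0 0 0 -1" --pt "0.025 0.02 0 0 0 0 -1" --pt "0.015 0.015 0 0 0 0 -1" --pt "0 0 0 0 0 0 -1" --pt "0 0 0.02 0 0 0 -1" --pt "0 0 0.045 0 0 0 -1" --pt "0 0 0.045 0 0 0 -1" --pt "0 0 0.03 0 0 0 -1" --pt "0 0 0.012 0 0 0 -1" --pt "0 0 0 0 0 0 -1"

```text
clock: 24.1
position: [0.6395, -0.0025, 0.113]
tool_rot: [-179.9, 0.0, 90.0]
wrist_force: [-0.1, 0.5, -1.5]
grip_width: 0.0241
gripper_force: 25.0
```

Request:
servo_tool --pt "0 0 0.003 0 0 0 -1" --pt "0 0 0.002 0 0 0 -1" --pt "0 0 0.001 0 0 0 -1" --pt "0 0 0 0 0 0 -1" --pt "0 0 0 0 0 0 -1"

```text
clock: 24.72
position: [0.6401, -0.0017, 0.1073]
tool_rot: [180.0, 0.0, 90.0]
wrist_force: [-0.3, 0.4, -1.5]
grip_width: 0.025
gripper_force: 25.0
```

Request:
servo_tool --pt "0 0 0.0007 0 0 0 -1" --pt "0 0 0.0007 0 0 0 -1" --pt "0 0 0 0 0 0 -1"

```text
clock: 25.1
position: [0.6401, -0.0017, 0.1061]
tool_rot: [180.0, -0.0, 90.0]
wrist_force: [-1.5, -0.1, 3.0]
grip_width: 0.0248
gripper_force: 25.0
```

Request:
servo_tool --pt "0 0 0 0 0 0 1" --pt "0 0 0 0 0 0 1" --pt "0 0 0 0 0 0 1" --pt "0 0 0 0 0 0 1" --pt "0 0 0 0 0 0 1" --pt "0 0 -0.015 0 0 0 1" --pt "0 0 -0.03 0 0 0 1" --pt "0 0 -0.035 0 0 0 1" --pt "0 0 -0.015 0 0 0 1" --pt "-0.005 -0.02 0 0 0 0 1" --pt "-0.01 -0.04 0 0 0 0 1" --pt "-0.015 -0.045 0 0 0 0 1" --pt "-0.015 -0.045 0 0 0 0 1" --pt "-0.01 -0.035 0 0 0 0 1" --pt "-0.0055 -0.023 0 0 0 0 1" --pt "0 0 0 0 0 0 1" --pt "0 0 0 0 0 0 1" --pt "0 0 0 0 0 0 1"

```text
clock: 27.35
position: [0.4331, -0.0621, 0.2008]
tool_rot: [180.0, 0.0, 90.0]
wrist_force: [0.1, 0.2, -0.4]
grip_width: 0.0881
gripper_force: 0.0
```

```bash
python3 chk.py m52 m64; python3 -c "
from rig import arm;s=arm.state();print(s['position'])"
```

```text
m52 top err mm all/low/high [[0.8, 0.7], [0.8, 0.7], [0.9, 0.6]] top z 0.1562 want 0.151
m52 side err mm all/low/high [[1.1, -0.6], [1.0, -0.4], [1.2, -0.8]] top z 0.1521 want 0.151
m64 top err mm all/low/high [[-0.3, -0.1], [-0.2, -0.1], [-0.4, -0.1]] top z 0.1764 want 0.17099999999999999
m64 side err mm all/low/high [[-0.1, -1.0], [-0.2, -1.0], [0.0, -1.0]] top z 0.1725 want 0.17099999999999999
[ 0.4327449  -0.06207364  0.20067595]
```

Request:
servo_tool --pt "0 0 0.03 0 0 0 1" --pt "0 0 0.04 0 0 0 1" --pt "0 0 0.035 0 0 0 1" --pt "0 0 0.02 0 0 0 1" --pt "0 0 0.01 0 0 0 1" --pt "0 0 0 0 0 0 1" --pt "0 0 0 0 0 0 -1" --pt "0 0 0 0 0 0 -1" --pt "0 0 0 0 0 0 -1" --pt "0 0 0 0 0 0 -1" --pt "0 0 0 0 0 0 -1" --pt "0 0 0 0 0 0 -1" --pt "0 0 0 0 0 0 -1" --pt "0 0 0 0 0 0 -1"

```text
clock: 29.2
position: [0.432, -0.0622, 0.0657]
tool_rot: [-180.0, -0.0, 90.0]
wrist_force: [-0.5, 0.5, -0.9]
grip_width: 0.0245
gripper_force: 25.0
```

Request:
servo_tool --pt "0 0 -0.01 0 0 0 -1" --pt "0 0 -0.03 0 0 0 -1" --pt "0 0 -0.04 0 0 0 -1" --pt "0 0 -0.04 0 0 0 -1" --pt "0 0 -0.03 0 0 0 -1" --pt "0.0005 0 -0.01 0 0 0 -1" --pt "0.02 0.02 0 0 0 0 -1" --pt "0.04 0.04 0 0 0 0 -1" --pt "0.035 0.045 0 0 0 0 -1" --pt "0.035 0.045 0 0 0 0 -1" --pt "0.02 0.036 0 0 0 0 -1" --pt "0.013 0.02 0 0 0 0 -1" --pt "0.007 0.01 0 0 0 0 -1" --pt "0 0 0 0 0 0 -1" --pt "0 0 0.02 0 0 0 -1" --pt "0 0 0.04 0 0 0 -1" --pt "0 0 0.035 0 0 0 -1" --pt "0 0 0.025 0 0 0 -1" --pt "0 0 0.013 0 0 0 -1" --pt "0 0 0 0 0 0 -1"

```text
clock: 31.7
position: [0.6469, 0.1078, 0.0916]
tool_rot: [-179.9, 0.0, 90.0]
wrist_force: [0.1, -0.0, -0.6]
grip_width: 0.0245
gripper_force: 25.0
```

Request:
servo_tool --pt "0 0 0.003 0 0 0 -1" --pt "0 0 0.002 0 0 0 -1" --pt "0 0 0.001 0 0 0 -1" --pt "0 0 0 0 0 0 -1" --pt "0 0 0 0 0 0 -1"

```text
clock: 32.33
position: [0.6481, 0.1083, 0.0869]
tool_rot: [180.0, -0.0, 90.0]
wrist_force: [1.3, -0.5, -1.3]
grip_width: 0.0247
gripper_force: 25.0
```

Request:
servo_tool --pt "0 0 0.0007 0 0 0 -1" --pt "0 0 0.0005 0 0 0 -1" --pt "0 0 0 0 0 0 -1"

```text
clock: 32.7
position: [0.6482, 0.1083, 0.0867]
tool_rot: [180.0, -0.0, 90.0]
wrist_force: [-3.0, -0.6, 8.0]
grip_width: 0.0244
gripper_force: 25.0
```

Request:
servo_tool --pt "0 0 0 0 0 0 1" --pt "0 0 0 0 0 0 1" --pt "0 0 0 0 0 0 1" --pt "0 0 0 0 0 0 1" --pt "0 0 0 0 0 0 1" --pt "0 0 -0.015 0 0 0 1" --pt "0 0 -0.03 0 0 0 1" --pt "0 0 -0.04 0 0 0 1" --pt "0 0 -0.04 0 0 0 1" --pt "0 0 -0.04 0 0 0 1" --pt "0.03 -0.03 0 0 0 0 1" --pt "0.04 -0.04 0 0 0 0 1" --pt "0.04 -0.04 0 0 0 0 1" --pt "0.04 -0.04 0 0 0 0 1" --pt "0.02 -0.02 0 0 0 0 1" --pt "0 0 0 0 0 0 1" --pt "0 0 0 0 0 0 1" --pt "0 0 0 0 0 0 1" --pt "0 0 0 0 0 0 1"

```text
clock: 35.08
position: [0.4787, 0.2776, 0.2505]
tool_rot: [-180.0, 0.0, 89.9]
wrist_force: [0.9, 0.4, -0.9]
grip_width: 0.0879
gripper_force: 0.0
```

```bash
python3 chk.py m40 m52 m64 m76
```

```text
m40 top err mm all/low/high [[0.4, 0.5], [0.4, 0.7], [0.4, 0.4]] top z 0.1362 want 0.131
m40 side err mm all/low/high [[0.9, -0.3], [1.0, -0.4], [0.7, -0.3]] top z 0.1335 want 0.131
m52 top err mm all/low/high [[0.8, 0.5], [0.8, 0.5], [0.8, 0.5]] top z 0.1553 want 0.151
m52 side err mm all/low/high [[1.0, -0.5], [1.0, -0.4], [1.0, -0.6]] top z 0.1523 want 0.151
m64 top err mm all/low/high [[-0.4, -0.1], [-0.4, 0.1], [-0.4, -0.2]] top z 0.1741 want 0.17099999999999999
m64 side err mm all/low/high [[-0.1, -1.1], [-0.1, -1.1], [-0.2, -1.1]] top z 0.1728 want 0.17099999999999999
m76 top err mm all/low/high [[0.1, -0.9], [0.2, -0.9], [0.1, -1.0]] top z 0.1947 want 0.191
m76 side err mm all/low/high [[0.5, -1.6], [0.5, -1.7], [0.5, -1.6]] top z 0.1923 want 0.191
```

View pics/chk_m40_m52_m64_m76.png

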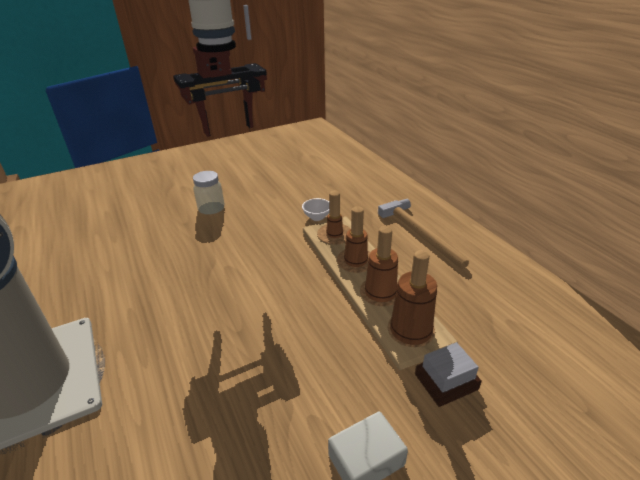

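All four mallets stand upright in order, with the largest beside the anvil at (448,372). The jar at (207,190) has not moved, and the gripper is clear.

```bash
python3 -c "
from rig import arm; print(arm.close_job())"
```

```text
the job is handed in; nothing more can be done
None
```

I placed the four mallets on their discs in order of size, with the largest beside the anvil, and handed the job in at about 35 s; each measured upright and within 2 mm of its disc centre, and the jar was not moved.

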